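# Slide a flat brush out of a sloped tray and stand it in the brush pot

## Task

On the painter's table, three tools lie in the narrow lanes of a sloped wooden tray. Slide the flat brush (the one with the broad, flat head) up along its lane until the whole broad head sticks out past the tray's open end while the handle still lies in the lane, then pick it up and stand it handle-down in the empty blue porcelain brush pot, letting go so that it rests in there. Leave the other two tools lying in their lanes, and do not knock over the pot or the two paint jars that stand near the tray and the pot.

Things in the scene. Friction and masses are not known exactly. Their poses are not given: they have to be found in the camera images.
- tray: Fixed wooden tray, three lanes side by side sloping at 0.25 rad. Origin on the table under its centre; x (level) points along the lanes to the high, open end, y across. Lanes: 280 mm long on the slope, 42 mm wide, centred at y = -48, 0, 48 mm; walls 6 mm thick, 24 mm above the sloping floor; low end walled too. Floor height above table: 12 mm at the low end, 47 at the centre, 81 at the open end.
- tray_lip (a point): Middle of the edge of the lane floor at the open, high end (81 mm above the table, on the middle lane's centre line); axes as the tray's.
- tray_low_end (a point): Middle of the lane floor at the closed, low end, at the inner face of the end wall (12 mm above the table); axes as the tray's.
- flat_brush: Flat brush in one of the lanes, 170 mm long, 15 mm thick, about 70 g: pale handle 18 mm wide, 110 mm long, then the broad 60 mm head (34 mm wide metal ferrule, 32 mm wide dark rigid bristles). Origin mid-length on its underside, x along it to the head, z out of its upper face. Starts flat on the lane floor, head to the open end, at least 45 mm of free lane behind the handle.
- brush_head (a point): Tip of the flat brush's head: 85 mm from its origin along x, at half its thickness; axes as the brush's.
- brush_butt (a point): End of the flat brush's handle: 85 mm from its origin along -x, at half its thickness; axes as the brush's.
- round_brush: Thin round-tipped brush, 170 mm long, 12 mm thick, wooden handle and pointed tip, in another lane. Origin at the middle of its length on its underside, x to the tip. Stays in its lane.
- palette_knife: Palette knife, 170 mm long, wooden handle 16 mm wide and 14 mm thick, thin steel blade 20 mm wide, in another lane. Origin at the middle of its length on its underside, x to the blade. Stays in its lane.
- pot: Loose blue porcelain brush pot, round and open on top, 110 mm high, 84 mm across at the rim, wall 5 mm, empty, 0.8 kg. Origin at the centre of its underside, z up.
- pot_rim (a point): Centre of the pot's mouth, 110 mm above its underside.
- jar_near: Loose closed paint jar (green, white cap), 60 mm across, 100 mm high, standing beyond the pot. Origin at the centre of its underside, z up.
- jar_tall: Loose closed paint jar (orange, white cap), 66 mm across, 130 mm high, standing beside the pot on the right. Origin at the centre of its underside, z up.
Mind the look-alikes: they are no part of the job. Leave any yellow look-alike of the flat_brush alone. Leave any purple look-alike of the pot alone.

How it is judged:
By the outcome, as a careful person would: the job done as asked, in the order asked, and still so for the second after the job is handed in, with the robot touching nothing.
It also fails if it takes over 54 s, if anything falls off the work surface, if the arm or the gripper's body presses on something with over 40 N, if the wrist force passes 120 N, or if a joint passes its speed limit or range.

## Robot

A 7-joint arm with a two-finger parallel gripper is mounted at the origin on the work surface. World frame = base frame: x ahead of the robot, y to its left, z up, the work surface at z = 0. Lengths are in m, angles in rad, forces in N, time in s.
With the tool pointing down it reaches from about 0.35 to 0.9 m from the base axis. Payload 8.1 kg.
Tool frame: the origin (TCP) lies at the very end of the fingers, on their centre line; the grasp point (between the pads) lies 19 mm behind it; z points along the fingers, y is the line along which they close (so a half turn about z gives the same grasp; the last joint's range is limited). The gripper opens to 92 mm and grips with 3 to 60 N. Pads are 19 mm wide; open, the fingers measure 130 mm over their backs; the gripper's body (75 mm by 190 mm) begins 47 mm behind the grasp point.
Start: joints at [-1.321, 0.434, 0.025, 1.573, -0.012, 1.134, -0.075], TCP at [0.216, 0.587, 0.191] pointing down, gripper open.
Joint ranges: [-2.62, 2.62], [-0.44, 2.09], [-1.27, 1.32], [0.08, 2.57], [-1.32, 4.46], [0.12, 2], [-2.74, 2.74]. Speed limits (rad/s): [2.22, 2.22, 3.01, 3.01, 3.14, 3.14, 3.14].

## Interface

Orientations are given as a rotation vector (axis times angle).
In Python, from cell import arm gives the robot as it stands.
- The arm moves only by the tool carry_out, never from a script. Its argument "commands" is a list of rows, each a list of 7 numbers: the opening, from 0 (shut) to 1 (fully open), then the shift along the tool's x, y, z each as a share of 0.025 m, from -1 to 1, then the turn, a rotation vector about the tool's x, y, z each as a share of 0.1 rad, from -1 to 1. A call has 1 to 8 rows; each row shifts and turns the commanded pose from where the row before left it, along the tool's axes as they then stand; what a row does not reach is not made up. A row lasts 1/10 s, in which the tool goes at most 50 mm and 8.59 degrees, less where a joint would pass 70% of its speed; a pose out of reach is approached as far as the arm can. A call with a number of a shift or a turn outside -1 to 1 is refused whole. A call with a gripper value outside its range is refused whole. The fingers move at their own pace and stop on an object; "squeeze" is the grip in N (left out, the last holds). Time passes only in rows, so rows that do not move let the fingers close. It gives the time, the measured TCP pose, the force, the opening and the grip force at its end, in the units of the state.
- arm.observe(): the state, without advancing time (a new reading comes with each control period).
- arm.get_image(name): name is "scene" or "top"; returns a dict with "pixels" (400x640x3 uint8, red, green, blue), "range_z" (400x640 float32, m along the optical axis (not along the pixel's ray), 0 where there is no reading), "mtx" (3x3 intrinsics, pixels), "R" (3x3) and "t" (3): a world point X has camera coordinates R X + t. Camera axes: x right, y down, z forward; pixel columns grow to the right and rows downward; lengths in m; the calibration is good to about 2 mm. A picture is of the moment at which its call begins.
- arm.sign_off(): hands the job in; it is judged then, once.
The state is a dict: "clock": time; "joints": joint angles; "dq": joint speeds; "joint_efforts": joint torques, N m; "position": TCP position; "ee_rot": TCP orientation; "force": force on the tool from outside, world axes, zero at the start; "ft_torque": the same for the moment, N m; "width": opening from 0.0 (shut) to 1.0 (fully open); "gripper_force": force on a finger pad.
Only numpy, scipy, OpenCV 4.12 (cv2) and the standard library are available. Lean on these libraries where they do the work, as an engineer would, in place of code of your own. Each camera call takes 0.05 s, during which the arm holds its last target. There are 200 camera calls.

## Working session

There is one attempt and no reset: what is moved stays moved. The work goes in short steps, Python scripts to look and compute and a tool call to move; the robot and the scene stay as the last step left them, time stands still between calls to the robot, and variables do not carry over. Pictures are saved under pics/ and viewed, at most 11 in all, crops included, and the job is handed in when it is done.

Besides the shell and the picture viewer there is one more tool, called after "Request:" as name([rows], argument=value, ...), one row to a line, values as JSON. carry_out: Moves the arm, as the interface text tells. Shift numbers are shares of 0.025 m and turn numbers shares of 0.1 rad, none past 1 either way. Its arguments: {"type":"object","properties":{"commands":{"type":"array"},"squeeze":{"type":"number"}},"required":["commands"]}

```bash
ls; mkdir -p pics
python3 - <<'E'
from cell import arm
import cv2,numpy as np
s=arm.observe();print({k:np.round(v,3) for k,v in s.items()})
for n in("scene","top"):
    i=arm.get_image(n);cv2.imwrite(f"pics/{n}0.png",i["pixels"][:,:,::-1]);np.savez(f"{n}0.npz",**i);print(n,i["mtx"],i["R"],i["t"])
E
```

```text
pics
{'clock': np.float64(0.0), 'joints': array([-1.321,  0.435,  0.025,  1.574, -0.012,  1.134, -0.075]), 'dq': array([ 0.   ,  0.001, -0.002, -0.   ,  0.   , -0.   ,  0.001]), 'joint_efforts': array([-1.0000e-03, -6.6784e+01,  9.8500e-01, -3.1448e+01, -6.1000e-02,
        4.2000e-02,  0.0000e+00]), 'position': array([0.216, 0.586, 0.19 ]), 'ee_rot': array([-5.510e-01, -3.093e+00,  2.000e-03]), 'force': array([ 0.277, -0.577,  0.319]), 'ft_torque': array([-0.033,  0.005, -0.025]), 'gripper_force': np.float64(0.0), 'width': np.float64(1.001)}
scene [[519.32172803   0.         312.12912478]
 [  0.         519.32172803 208.26544912]
 [  0.           0.           1.        ]] [[-0.68775006  0.72594353  0.00241633]
 [ 0.55305453  0.52610743 -0.64601986]
 [-0.47024519 -0.44296383 -0.76331678]] [ 0.40273458 -0.16154316  1.89052105]
top [[488.43031688   0.         323.90298347]
 [  0.         488.43031688 201.09549709]
 [  0.           0.           1.        ]] [[ 0.03416919 -0.99941533 -0.00121325]
 [-0.97488863 -0.0330633  -0.22022485]
 [ 0.22005597  0.00870769 -0.97544838]] [-0.11442834  0.52966264  1.20403522]
```

View pics/scene0.png

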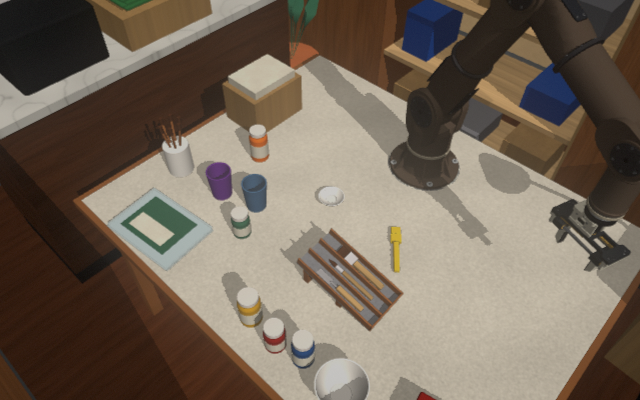

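View pics/top0.png

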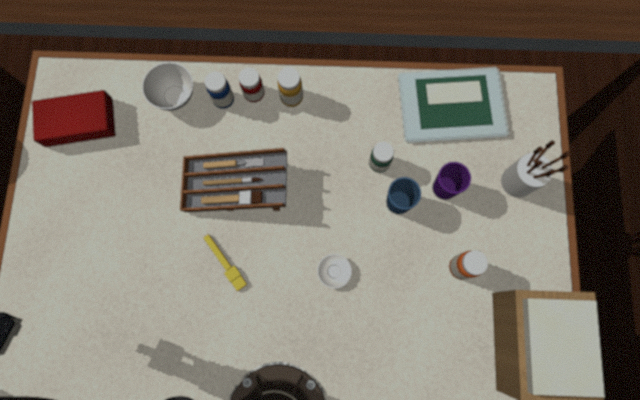

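The flat brush lies in the lane nearest the robot (top view: handle at about (215,200), head to (262,198)). The open end is on the right at col ~287, the blue pot at (403,195), the green jar at (382,157) and the orange jar at (468,264). Next I measure these.

```bash
cat > h.py <<'E'
import numpy as np,cv2
from scipy.spatial.transform import Rotation as Ro
def cloud(i):
    z=i["range_z"];v,u=np.mgrid[:400,:640];K=i["mtx"]
    c=np.stack([(u-K[0,2])/K[0,0]*z,(v-K[1,2])/K[1,1]*z,z],-1)
    return (c-i["t"])@i["R"]
def ray(i,u,v,h):
    d=i["R"].T@np.linalg.inv(i["mtx"])@[u,v,1];o=-i["R"].T@i["t"];return o+d*(h-o[2])/d[2]
E
python3 - <<'E'
from h import *
np.set_printoptions(precision=4,suppress=True)
T=dict(np.load("top0.npz"));S=dict(np.load("scene0.npz"))
P=cloud(T);Q=cloud(S)
img=T["pixels"][:,:,::-1];cv2.imwrite("pics/trayz.png",cv2.resize(img[140:225,170:300].copy(),None,fx=6,fy=6,interpolation=cv2.INTER_CUBIC))
print("table z",np.median(P[230:260,100:180,2]),np.median(Q[230:250,420:500,2]))
for v in (165,182,199):
    print("row",v);print(P[v,190:296:7])
print("col 215,245,275 rows 146-216");
for c in(215,250,275):print(P[146:216:3,c])
# pot: rim points
def circ(X):
    A=np.c_[2*X[:,:2],np.ones(len(X))];s=np.linalg.lstsq(A,(X[:,:2]**2).sum(1),rcond=None)[0];return s[:2],np.sqrt(s[2]+s[:2]@s[:2])
for nm,C in(("top",P),("scene",Q)):
    im=(T if nm=="top" else S)["pixels"]
    hsv=cv2.cvtColor(im,cv2.COLOR_RGB2HSV)
    box=np.zeros((400,640),bool)
    if nm=="top":box[170:222,380:425]=1
    else: box[170:220,238:275]=1
    m=box&(C[...,2]>.1)&(C[...,2]<.116)
    print(nm,"pot",m.sum(),circ(C[m]),C[box][:,2].max())
    for k,b,zl in(("near",(slice(140,175),slice(365,400)) if nm=="top" else (slice(200,240),slice(228,255)),.092),("tall",(slice(245,282),slice(445,492)) if nm=="top" else (slice(120,165),slice(245,275)),.12)):
        X=C[b].reshape(-1,3);Y=X[(X[:,2]>zl)&(X[:,2]<.14)];print(nm,k,len(Y),(Y.min(0)+Y.max(0))/2,np.ptp(Y,axis=0))
E
```

```text
table z -0.0004914998454676669 -7.421999650565855e-05
row 165
[[ 0.6321  0.2727  0.0131]
 [ 0.6307  0.2516  0.02  ]
 [ 0.627   0.2287  0.0349]
 [ 0.6249  0.2076  0.0441]
 [ 0.6252  0.1887  0.0451]
 [ 0.6232  0.1681  0.0539]
 [ 0.6231  0.1491  0.0565]
 [ 0.627   0.1328  0.0454]
 [ 0.6237  0.1119  0.0585]
 [ 0.6234  0.093   0.0615]
 [ 0.6225  0.0738  0.0668]
 [ 0.623   0.0555  0.0673]
 [ 0.6223  0.0367  0.0716]
 [ 0.6211  0.0179  0.0774]
 [ 0.6453  0.0066 -0.0007]
 [ 0.645  -0.0129  0.0027]]
row 182
[[ 0.5848  0.2687  0.0112]
 [ 0.5834  0.2476  0.0188]
 [ 0.579   0.2235  0.0385]
 [ 0.5781  0.2035  0.0445]
 [ 0.5785  0.1848  0.0453]
 [ 0.5768  0.1644  0.0544]
 [ 0.5759  0.1449  0.06  ]
 [ 0.5757  0.1261  0.0631]
 [ 0.5763  0.1078  0.0632]
 [ 0.5784  0.0906  0.0575]
 [ 0.5771  0.0712  0.065 ]
 [ 0.5763  0.0523  0.0703]
 [ 0.5761  0.0339  0.0732]
 [ 0.575   0.0152  0.08  ]
 [ 0.5984  0.0047 -0.0063]
 [ 0.5979 -0.0149 -0.0022]]
row 199
[[ 0.5369  0.2633  0.0146]
 [ 0.5377  0.2448  0.0135]
 [ 0.5324  0.219   0.0403]
 [ 0.5326  0.2001  0.0423]
 [ 0.5314  0.1798  0.0505]
 [ 0.53    0.1596  0.
[... 1989 characters left out ...]
77  0.0293  0.0835]
 [ 0.5523  0.03    0.0732]
 [ 0.5443  0.0295  0.0739]
 [ 0.5357  0.0287  0.077 ]
 [ 0.5286  0.0286  0.0737]
 [ 0.5145  0.025   0.1023]
 [ 0.5104  0.0264  0.0853]
 [ 0.5143  0.0322  0.029 ]
 [ 0.512   0.0349  0.    ]
 [ 0.5034  0.0343  0.0017]]
top pot 250 (array([ 0.5486, -0.2947]), np.float64(0.03883513023254633)) 1.290980253955572
top near 328 [ 0.6593 -0.2421  0.0998] [0.0536 0.0493 0.0151]
top tall 488 [ 0.3804 -0.4592  0.1284] [0.0554 0.0576 0.0161]
scene pot 223 (array([ 0.5915, -0.2744]), np.float64(0.06543286460073493)) 1.3377332047833352
scene near 188 [ 0.6616 -0.2403  0.0993] [0.0531 0.0572 0.0141]
scene tall 170 [ 0.3811 -0.4569  0.1285] [0.0629 0.0594 0.0166]
```

View pics/trayz.png

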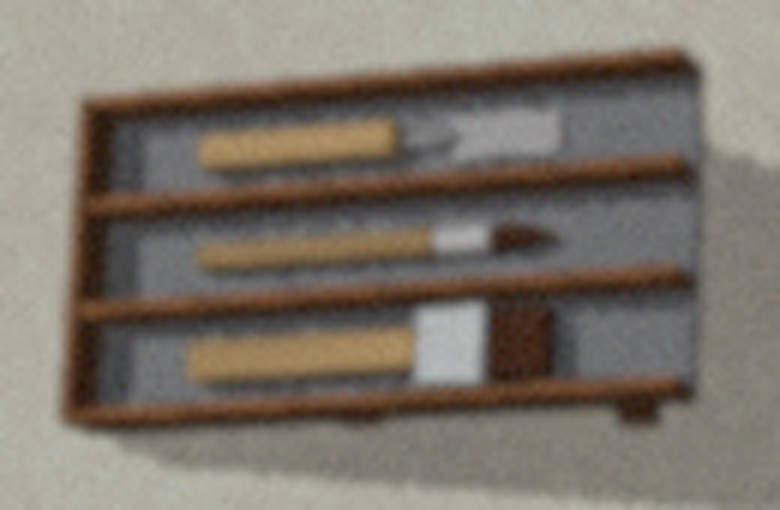

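The flat brush is in the lane at lower x (crop: butt at (188,360), head tip at (552,345)). The lane's end wall is at x≈100 and its open end at x≈692. I fit the tray frame from the wall-top corners.

```bash
cat > fit.py <<'E'
from h import *
np.set_printoptions(precision=4,suppress=True)
T=dict(np.load("top0.npz"));S=dict(np.load("scene0.npz"))
px=lambda X,Y:((X+.5)/6-.5+170,(Y+.5)/6-.5+140)
zw=.012+.024/np.cos(.25)
L=np.array([ray(T,*px(*p),zw-.001) for p in((90,104),(84,207),(77,310),(70,413))])
H=np.array([ray(T,*px(*p),.0815+.023) for p in((685,57),(685,165),(690,275),(690,387))])
d=(H-L)[:,:2];print("dirs",d/np.linalg.norm(d,axis=1)[:,None],np.linalg.norm(d,axis=1))
c=np.diff(L[:,:2],axis=0),np.diff(H[:,:2],axis=0);print("pitch",c)
print(L,H)
# brush: mask handle / head from top cloud; centre line via colours
im=T["pixels"];hsv=cv2.cvtColor(im,cv2.COLOR_RGB2HSV)
for nm,I,box in(("top",T,(slice(192,212),slice(195,243))),("scene",S,(slice(240,300),slice(340,400)))):
    h=cv2.cvtColor(I["pixels"],cv2.COLOR_RGB2HSV);m=np.zeros((400,640),bool);m[box]=cv2.inRange(h,(8,60,110),(25,255,255))[box]>0
    n,l,st,ce=cv2.connectedComponentsWithStats(m.astype(np.uint8));k=1+st[1:,4].argmax();v,u=np.nonzero(l==k)
    print(nm,st[k],cv2.minAreaRect(np.c_[u,v].astype(np.float32)))
    X=cloud(I)[v,u];print(X.mean(0),np.linalg.svd(X-X.mean(0))[2][0])
E
python3 fit.py
python3 - <<'E'
from h import *
T=dict(np.load("top0.npz"));S=dict(np.load("scene0.npz"))
for I,b in((T,(slice(165,225),slice(375,428))),(S,(slice(168,220),slice(236,275)))):
    h=cv2.cvtColor(I["pixels"],cv2.COLOR_RGB2HSV);m=np.zeros((400,640),np.uint8);m[b]=cv2.inRange(h,(95,70,30),(118,255,255))[b]
    n,l,st,ce=cv2.connectedComponentsWithStats(m);k=1+st[1:,4].argmax();print(st[k])
    v,u=np.nonzero(l==k);X=cloud(I)[v,u];r=X[(X[:,2]>.104)&(X[:,2]<.116)];print(len(r),r.min(0),r.max(0),(r.min(0)+r.max(0))/2)
E
```

```text
dirs [[ 0.0291 -0.9996]
 [ 0.0295 -0.9996]
 [ 0.027  -0.9996]
 [ 0.0215 -0.9998]] [0.2725 0.273  0.276  0.277 ]
pitch (array([[-0.0479, -0.002 ],
       [-0.0472, -0.0015],
       [-0.0464, -0.0015]]), array([[-0.0478, -0.0025],
       [-0.0478, -0.0046],
       [-0.0479, -0.0025]]))
[[0.6476 0.2827 0.0358]
 [0.5997 0.2807 0.0358]
 [0.5525 0.2792 0.0358]
 [0.5061 0.2777 0.0358]] [[0.6555 0.0103 0.1045]
 [0.6077 0.0078 0.1045]
 [0.5599 0.0032 0.1045]
 [0.5121 0.0007 0.1045]]
top [201 194  38  10 261] ((219.50003051757812, 198.50001525878906), (7.1081695556640625, 37.35569763183594), 86.53176879882812)
[0.5315 0.1744 0.0556] [-0.2057 -0.279   0.938 ]
scene [340 255  49  45 397] ((366.108642578125, 274.7156982421875), (65.1148910522461, 9.608968734741211), 42.709388732910156)
[0.542  0.1786 0.0531] [-0.0279  0.9693 -0.2445]
[388 178  32  35 881]
172 [ 0.50853073 -0.33305328  0.10418557] [ 0.58870224 -0.25540194  0.11567385] [ 0.54861648 -0.29422761  0.10992971]
[242 174  24  37 289]
80 [ 0.51348878 -0.33749269  0.10401699] [ 0.59332357 -0.2519897   0.11599201] [ 0.55340618 -0.29474119  0.1100045 ]
```

```bash
cat >> h.py <<'E'
d=np.array([.029,-.9996,0]);f=np.r_[d[:2]*np.cos(.25),np.sin(.25)];n=np.r_[-d[:2]*np.sin(.25),np.cos(.25)]
O=np.array([.5291,.267,.012])           # low end inner floor, brush lane centre
def lane(i,u,v,h):                      # ray -> (s, across, h) at height h above lane floor
    r=i["R"].T@np.linalg.inv(i["mtx"])@[u,v,1];o=-i["R"].T@i["t"]
    X=o+r*((h-(o-O)@n)/(r@n));return np.r_[(X-O)@f,(X-O)@np.cross(n,f)],X
E
python3 - <<'E'
from h import *
np.set_printoptions(precision=4,suppress=True)
T=dict(np.load("top0.npz"))
px=lambda X,Y:((X+.5)/6-.5+170,(Y+.5)/6-.5+140)
for nm,p,h in(("butt",(188,360),.015),("shoulder",(413,353),.015),("tip",(552,345),.015),("lip",(693,340),0),("lowin",(105,362),.0)):print(nm,*lane(T,*px(*p),h))
from cell import arm
s=arm.observe();R0=Ro.from_rotvec(s["ee_rot"])
ty=-f;tz=-n;tx=np.cross(ty,tz);R1=Ro.from_matrix(np.c_[tx,ty,tz])
dr=(R0.inv()*R1).as_rotvec();print("turn tool axes",dr)
p=O+f*.02+n*.06
dp=p-s["position"];print("target hover",p,"dp world",dp,"in tool0",R0.inv().apply(dp))
E
```

```text
butt [0.0444 0.001 ] [0.5312 0.2277 0.0375]
shoulder [ 0.1512 -0.0015] [0.5317 0.1242 0.0639]
tip [ 0.2149 -0.0014] [0.5337 0.0625 0.0797]
lip [0.2728 0.0012] [0.5379 0.0028 0.0795]
lowin [-0.0049  0.0059] [0.5349 0.272  0.0108]
turn tool axes [ 0.2455 -0.0478 -0.3798]
target hover [0.5292 0.2625 0.0751] dp world [ 0.3134 -0.3235 -0.1152] in tool0 [-0.4059 -0.1951  0.1156]
```

Request:
carry_out([
  [0,-1,-0.48,0,0,0,0],
  [0,-1,-0.48,0,0,0,0],
  [0,-1,-0.48,0,0,0,0],
  [0,-1,-0.48,0,0,0,0],
  [0,-1,-0.48,0,0,0,0],
  [0,-1,-0.48,0,0,0,0],
  [0,-1,-0.48,0,0,0,0],
  [0,-1,-0.48,0,0,0,0],
], squeeze=20)

```text
clock: 0.9
position: [0.371, 0.4262, 0.1907]
ee_rot: [-0.551, -3.093, 0.001]
force: [1.1, 0.3, -0.1]
width: 0.353
gripper_force: 0.0
```

Request:
carry_out([
  [0,-1,-0.48,0,0,0,0],
  [0,-1,-0.48,0,0,0,0],
  [0,-1,-0.48,0,0,0,0],
  [0,-1,-0.48,0,0,0,0],
  [0,-1,-0.48,0,0,0,0],
  [0,-1,-0.48,0,0,0,0],
  [0,-1,-0.48,0,0,0,0],
  [0,-1,-0.48,0,0,0,0],
])

```text
clock: 1.7
position: [0.5254, 0.2671, 0.1907]
ee_rot: [-0.551, -3.092, 0.001]
force: [0.9, 0.2, 0.0]
width: 0.003
gripper_force: 0.0
```

Request:
carry_out([
  [0,0,0,0,0.614,-0.12,-0.95],
  [0,0,0,0,0.614,-0.12,-0.95],
  [0,0,0,0,0.614,-0.12,-0.95],
  [0,0,0,0,0.614,-0.12,-0.95],
  [0,0,0,0,0,0,0],
  [0,0,0,0,0,0,0],
])

```text
clock: 2.3
position: [0.5247, 0.2682, 0.1905]
ee_rot: [-0.042, 3.114, -0.388]
force: [0.8, -0.7, 0.0]
width: 0.003
gripper_force: 0.0
```

```bash
cat >> h.py <<'E'
def goto(s,p,R1):
    R0=Ro.from_rotvec(s["ee_rot"]);np.set_printoptions(precision=3,suppress=True)
    print("t",round(float(s["clock"]),2),"pos",s["position"],"turn shares",(R0.inv()*R1).as_rotvec()/.1,"shift shares",R0.inv().apply(p-s["position"])/.025,"F",s["force"],"w",s["width"],s["gripper_force"],"q",s["joints"])
ty=-f;tz=-n;R1=Ro.from_matrix(np.c_[np.cross(ty,tz),ty,tz])
E
python3 -c "
from h import *
from cell import arm
goto(arm.observe(),O+f*.02+n*.05,R1);goto(arm.observe(),O+f*.02+n*.005,R1)"
```

```text
t 2.3 pos [0.525 0.268 0.191] turn shares [ 0.021 -0.003 -0.019] shift shares [-0.175  0.907  4.933] F [ 0.796 -0.745  0.022] w 0.0029449604209530397 0.0 q [-0.783  0.466  0.127  1.561  0.148  1.269  0.878]
t 2.3 pos [0.525 0.268 0.191] turn shares [ 0.021 -0.003 -0.019] shift shares [-0.175  0.903  6.733] F [ 0.796 -0.745  0.022] w 0.0029449604209530397 0.0 q [-0.783  0.466  0.127  1.561  0.148  1.269  0.878]
```

Request:
carry_out([
  [0,-0.175,0.9,0,0,0,0],
  [0,0,0,1,0,0,0],
  [0,0,0,1,0,0,0],
  [0,0,0,1,0,0,0],
  [0,0,0,1,0,0,0],
  [0,0,0,0.9,0,0,0],
  [0,0,0,0,0,0,0],
  [0,0,0,0,0,0,0],
])

```text
clock: 3.1
position: [0.5301, 0.259, 0.0675]
ee_rot: [-0.04, 3.113, -0.389]
force: [-0.0, 0.6, 0.0]
width: 0.004
gripper_force: 0.0
```

Run:
```python
from h import *
from cell import arm
goto(arm.observe(),O+f*.02+n*.005,R1)
a=arm.get_image("top")["pixels"][130:230,160:310];b=arm.get_image("scene")["pixels"][220:340,290:450]
o=np.zeros((600,750,3),np.uint8);A=cv2.resize(a,(450,300),interpolation=2);B=cv2.resize(b,(400,300),interpolation=2);o=np.zeros((600,450,3),np.uint8);o[:300]=A;o[300:,:400]=B
cv2.imwrite("pics/a1.png",o[:,:,::-1])
```

```text
t 3.1 pos [0.53  0.259 0.067] turn shares [ 0.016  0.003 -0.03 ] shift shares [0.033 0.056 1.872] F [-0.023  0.633  0.04 ] w 0.004413022778076639 0.0 q [-0.762  0.586  0.121  1.693  0.157  1.018  0.847]
```

View pics/a1.png

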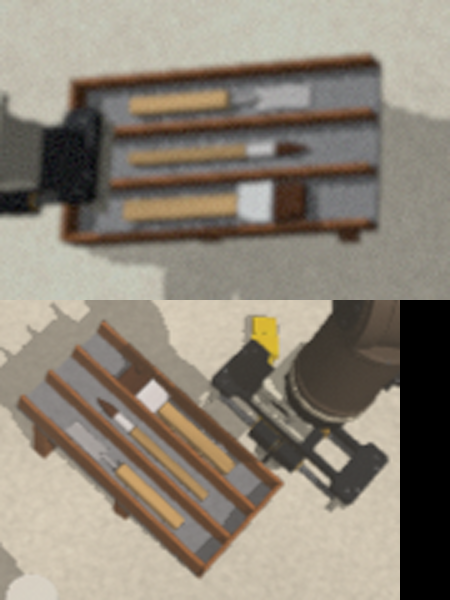

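Run:
```python
from h import *
from cell import arm
s=arm.observe();p=s["position"]
for nm,x0,y0,k in(("top",160,130,3),("scene",290,220,2.5)):
    I=dict(np.load(nm+"0.npz"))
    for q in(p,p+n*.06,O+f*.02,O-f*.005):
        c=I["R"]@q+I["t"];u=(I["mtx"]@c)[:2]/c[2];print(nm,((u-[x0,y0])*k).round(),u.round(1))
```

```text
top [ 76. 200.] [185.3 196.7]
top [ 38. 184.] [172.7 191.3]
top [106. 215.] [195.3 201.6]
top [ 81. 216.] [186.9 202.1]
scene [255. 169.] [392.1 287.5]
scene [273. 148.] [399.1 279.4]
scene [242. 185.] [386.8 294. ]
scene [258. 200.] [393.2 299.9]
```

The crops show the closed fingers over the low end of the flat brush's lane (top crop, about (85,200)), which agrees with the projected TCP. Next I descend.

Request:
carry_out([
  [0,0,0,0.6,0,0,0],
  [0,0,0,0.6,0,0,0],
  [0,0,0,0.3,0,0,0],
  [0,0,0,0.3,0,0,0],
  [0,0,0,0,0,0,0],
])

```text
clock: 3.7
position: [0.5299, 0.2486, 0.023]
ee_rot: [-0.045, 3.113, -0.39]
force: [0.3, -0.2, 0.4]
width: 0.003
gripper_force: 0.0
```

Request:
carry_out([
  [0,0,-0.25,0,0,0,0],
  [0,0,-0.4,0,0,0,0],
  [0,0,-0.4,0,0,0,0],
  [0,0,-0.4,0,0,0,0],
  [0,0,0,0,0,0,0],
])

```text
clock: 4.2
position: [0.5316, 0.2112, 0.0329]
ee_rot: [-0.041, 3.112, -0.39]
force: [-0.1, -0.6, -0.5]
width: 0.003
gripper_force: 0.0
```

Run:
```python
from h import *
from cell import arm
s=arm.observe();goto(s,O+f*.137+n*.005,R1);print("s",(s["position"]-O)@f,(s["position"]-O)@n)
```

```text
t 4.2 pos [0.532 0.211 0.033] turn shares [ 0.005  0.006 -0.028] shift shares [ 0.025 -3.11   0.056] F [-0.108 -0.633 -0.462] w 0.003125571837629402 0.0 q [-0.707  0.598  0.128  1.783  0.176  0.907  0.882]
s 0.0592537961934986 0.006443322561136335
```

Request:
carry_out([
  [0,0,-0.4,0,0,0,0],
  [0,0,-0.4,0,0,0,0],
  [0,0,-0.4,0,0,0,0],
  [0,0,-0.4,0,0,0,0],
  [0,0,-0.4,0,0,0,0],
  [0,0,-0.4,0,0,0,0],
  [0,0,-0.4,0,0,0,0],
  [0,0,-0.2,0,0,0,0],
])

```text
clock: 5.0
position: [0.5332, 0.1396, 0.0509]
ee_rot: [-0.044, 3.113, -0.39]
force: [-0.6, -1.0, 0.9]
width: 0.006
gripper_force: 0.0
```

Request:
carry_out([
  [0,0,-0.1,0,0,0,0],
  [0,0,0,0,0,0,0],
])

```text
clock: 5.2
position: [0.5333, 0.1385, 0.0512]
ee_rot: [-0.045, 3.113, -0.389]
force: [0.8, -0.6, -0.1]
width: 0.006
gripper_force: 0.0
```

Run:
```python
from h import *
from cell import arm
s=arm.observe();goto(s,O+f*.15+n*.005,R1);print("s",(s["position"]-O)@f,(s["position"]-O)@n)
T=arm.get_image("top");np.savez("top1.npz",**T);S=arm.get_image("scene");np.savez("scene1.npz",**S)
a=T["pixels"][170:225,235:335];b=S["pixels"][220:340,290:410]
o=np.zeros((400,800,3),np.uint8);o[:275,:500]=cv2.resize(a,(500,275),interpolation=2);o[:300,500:]=cv2.resize(b,(300,300),interpolation=2)
cv2.imwrite("pics/a2.png",o[:300,:,::-1])
```

```text
t 5.2 pos [0.533 0.138 0.051] turn shares [ 0.014  0.006 -0.002] shift shares [ 0.017 -0.629  0.048] F [ 0.843 -0.578 -0.111] w 0.005960235523274729 0.0 q [-0.615  0.532  0.141  1.854  0.197  0.881  0.976]
s 0.1342907511868914 0.006210903512917247
```

View pics/a2.png

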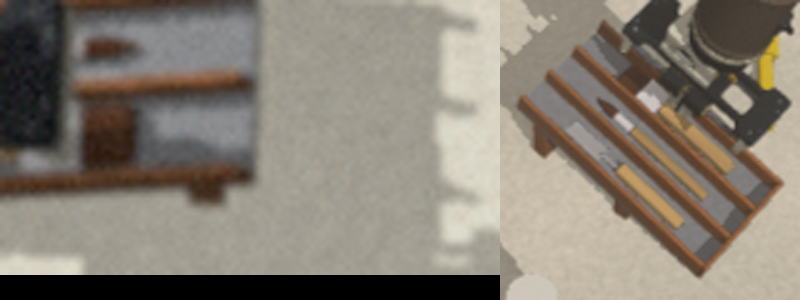

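Run:
```python
from h import *
from cell import arm
p=arm.observe()["position"];o=[]
for nm,x0,y0,w,h in(("top",190,160,100,66),("scene",320,225,100,75)):
    I=dict(np.load(nm+"1.npz"));k=600/w if nm=="top" else 7
    a=cv2.resize(np.ascontiguousarray(I["pixels"][y0:y0+h,x0:x0+w]),None,fx=4 if nm=="top" else 6,fy=4 if nm=="top" else 6,interpolation=2);k=4 if nm=="top" else 6
    for q,c in((p,(255,0,0)),(p+n*.03,(0,255,0)),(p+n*.066,(0,0,255))):
        cc=I["R"]@q+I["t"];u=(I["mtx"]@cc)[:2]/cc[2];cv2.circle(a,tuple(int(t) for t in (u-[x0,y0])*k),4,c,-1)
    o.append(a)
W=np.zeros((o[0].shape[0]+0,800,3),np.uint8)
cv2.imwrite("pics/a3.png",o[1][:,:,::-1])
C=cloud(dict(np.load("scene1.npz")));m=(np.abs(C[...,0]-p[0])<.03)&(np.abs(C[...,1]-p[1])<.06)&(C[...,2]>.03)&(C[...,2]<.16)
X=C[m];print(p,len(X))
for z in np.arange(.03,.16,.01):
    Y=X[(X[:,2]>=z)&(X[:,2]<z+.01)]
    if len(Y):print(round(z,2),len(Y),Y.min(0).round(3),Y.max(0).round(3))
```

```text
[0.533173   0.13912506 0.05106305] 757
0.03 57 [0.507 0.14  0.03 ] [0.562 0.199 0.04 ]
0.04 126 [0.508 0.11  0.04 ] [0.563 0.199 0.05 ]
0.05 170 [0.507 0.091 0.05 ] [0.563 0.198 0.06 ]
0.06 185 [0.511 0.079 0.06 ] [0.563 0.195 0.07 ]
0.07 133 [0.512 0.079 0.07 ] [0.563 0.154 0.08 ]
0.08 40 [0.511 0.08  0.08 ] [0.563 0.156 0.09 ]
0.09 14 [0.539 0.14  0.09 ] [0.544 0.166 0.098]
0.1 18 [0.541 0.139 0.1  ] [0.546 0.173 0.11 ]
0.11 7 [0.542 0.142 0.11 ] [0.546 0.154 0.12 ]
0.14 6 [0.51  0.162 0.143] [0.542 0.197 0.149]
0.15 1 [0.526 0.198 0.152] [0.526 0.198 0.152]
```

View pics/a3.png

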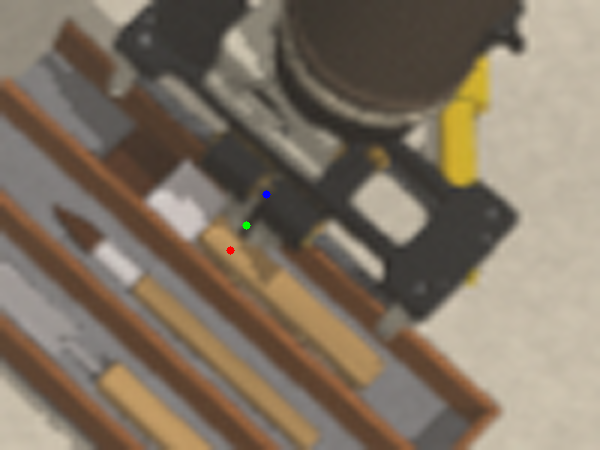

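The brush has not moved (its tip is still at top px ~262), so the fingers passed over or beside it. I find the finger's lowest points by comparing depth before and after.

Run:
```python
from h import *
from cell import arm
np.set_printoptions(precision=3,suppress=True)
p=arm.observe()["position"];x=np.cross(n,f)
for nm in("scene","top"):
    A=dict(np.load(nm+"0.npz"));B=dict(np.load(nm+"1.npz"));C=cloud(B)-p
    ch=(A["range_z"]-B["range_z"]>.012)&(B["range_z"]>0)
    loc=np.stack([C@f,C@x,C@n],-1)
    m=ch&(np.abs(loc[...,0])<.05)&(np.abs(loc[...,1])<.04)&(loc[...,2]<.08)
    L=loc[m];print(nm,m.sum())
    for h in np.arange(-.01,.08,.01):
        Y=L[(L[:,2]>=h)&(L[:,2]<h+.01)]
        if len(Y):print(round(h,3),len(Y),Y.min(0),Y.max(0),np.median(Y,0))
    # brush colour handle extents
    h=cv2.cvtColor(B["pixels"],cv2.COLOR_RGB2HSV)
    if nm=="scene":
        for v in range(262,276): print(v,[f"{u}:{loc[v,u].round(3)}{B['pixels'][v,u]}" for u in range(356,370,3)]) if v%2==0 else 0
```

```text
scene 47
0.0 1 [-0.025 -0.016  0.009] [-0.025 -0.016  0.009] [-0.025 -0.016  0.009]
0.01 1 [0.005 0.003 0.016] [0.005 0.003 0.016] [0.005 0.003 0.016]
0.02 1 [0.022 0.029 0.027] [0.022 0.029 0.027] [0.022 0.029 0.027]
0.03 6 [-0.007  0.008  0.036] [0.009 0.011 0.04 ] [-0.001  0.008  0.039]
0.04 15 [-0.016  0.006  0.04 ] [0.012 0.012 0.05 ] [-0.002  0.009  0.046]
0.05 16 [-0.019  0.008  0.051] [0.014 0.013 0.06 ] [-0.003  0.01   0.057]
0.06 6 [-0.01   0.01   0.061] [0.014 0.013 0.068] [0.003 0.012 0.064]
0.07 1 [0.003 0.009 0.07 ] [0.003 0.009 0.07 ] [0.003 0.009 0.07 ]
262 ['356:[ 0.014 -0.002  0.007][149 119  80]', '359:[0.004 0.01  0.042][120 114 101]', '362:[-0.002  0.006  0.048][83 79 69]', '365:[-0.015  0.035  0.111][53 51 45]', '368:[-0.022  0.037  0.125][55 53 49]']
264 ['356:[0.009 0.006 0.015][186 149  99]', '359:[ 0.004 -0.004  0.009][130 107  77]', '362:[-0.006  0.012  0.049][122 117 104]', '365:[-0.013  0.01   0.058][96 91 82]', '368:[-0.024  0.034  0.113][53 50 45]']
266 ['356:[0.006 0.007 0.007][165 132  87]', '359:[-0.001  0.003  0.011][174 139  91]', '362:[-0.007 -0.0
[... 519 characters left out ...]
-0.014  0.   ][135 122 108]']
272 ['356:[-0.007  0.027  0.017][109  76  52]', '359:[-0.011  0.006 -0.01 ][112  89  68]', '362:[-0.019  0.009  0.008][142 114  78]', '365:[-0.025  0.002  0.008][180 144  96]', '368:[-0.032 -0.003  0.011][185 148  98]']
274 ['356:[-0.011  0.029  0.012][91 65 47]', '359:[-0.018  0.027  0.019][137  91  59]', '362:[-0.022  0.006 -0.007][122 101  77]', '365:[-0.029  0.006  0.005][167 134  89]', '368:[-0.036  0.003  0.012][179 144  93]']
top 5
0.05 2 [ 0.017 -0.009  0.052] [ 0.017 -0.008  0.057] [ 0.017 -0.009  0.055]
0.06 2 [ 0.013 -0.011  0.063] [ 0.017 -0.011  0.066] [ 0.015 -0.011  0.065]
0.07 1 [ 0.019 -0.013  0.073] [ 0.019 -0.013  0.073] [ 0.019 -0.013  0.073]
```

Request:
carry_out([
  [0,0,0.8,0,0,0,0],
  [0,0,0.8,0,0,0,0],
  [0,0,0.8,0,0,0,0],
  [0,0,0.8,0,0,0,0],
  [0,0,0.8,0,0,0,0],
  [0,0,0.57,0,0,0,0],
  [0,0,0,0,0,0,0],
])

```text
clock: 6.0
position: [0.5292, 0.2524, 0.0221]
ee_rot: [-0.051, 3.113, -0.388]
force: [-0.1, 0.3, 0.5]
width: 0.006
gripper_force: 0.0
```

Request:
carry_out([
  [0,0,0,0.3,0,0,0],
  [0,0,0,0.3,0,0,0],
  [0,0,0,0.15,0,0,0],
  [0,0,0,0,0,0,0],
])

```text
clock: 6.4
position: [0.5299, 0.2431, 0.0043]
ee_rot: [-0.043, 3.114, -0.391]
force: [-0.3, -0.4, -0.2]
width: 0.005
gripper_force: 0.0
```

Run:
```python
from h import *
from cell import arm
s=arm.observe();p=s["position"];goto(s,O+f*.02+n*.005,R1);x=np.cross(n,f)
B=arm.get_image("scene");np.savez("scene2.npz",**B);A=dict(np.load("scene0.npz"));C=cloud(B)-p
ch=(A["range_z"]-B["range_z"]>.012)&(B["range_z"]>0)
loc=np.stack([C@f,C@x,C@n],-1);m=ch&(np.abs(loc[...,0])<.04)&(np.abs(loc[...,1])<.03)&(loc[...,2]<.08)
L=loc[m];L=L[L[:,2].argsort()];print(len(L));print(L[:14])
```

```text
t 6.4 pos [0.53  0.243 0.004] turn shares [ 0.001 -0.008 -0.013] shift shares [ 0.004  0.05  -0.737] F [-0.314 -0.402 -0.209] w 0.005234915909002396 0.0 q [-0.743  0.656  0.12   1.758  0.168  0.884  0.84 ]
46
[[-0.002  0.007  0.036]
 [-0.006  0.009  0.039]
 [ 0.004  0.011  0.039]
 [-0.01   0.009  0.04 ]
 [-0.     0.007  0.04 ]
 [ 0.006  0.01   0.042]
 [-0.008  0.009  0.043]
 [ 0.003  0.008  0.043]
 [-0.018  0.007  0.044]
 [-0.012  0.01   0.044]
 [ 0.002  0.011  0.045]
 [ 0.007  0.01   0.046]
 [-0.007  0.008  0.047]
 [-0.005  0.011  0.047]]
```

Request:
carry_out([
  [0,0,0,0.2,0,0,0],
  [0,0,0,0.15,0,0,0],
  [0,0,0,0.1,0,0,0],
  [0,0,0,0,0,0,0],
])

```text
clock: 6.85
position: [0.53, 0.2416, -0.0064]
ee_rot: [-0.045, 3.113, -0.39]
force: [-0.1, -0.8, -0.2]
width: 0.006
gripper_force: 0.0
```

Run:
```python
from h import *
from cell import arm
s=arm.observe();p=s["position"];goto(s,O+f*.02+n*.005,R1)
B=arm.get_image("scene");T=arm.get_image("top")
o=np.zeros((560,800,3),np.uint8)
o[:,:400]=cv2.resize(B["pixels"][250:320,350:400],(400,560),interpolation=2)
o[:,400:]=cv2.resize(T["pixels"][160:230,165:215],(400,560),interpolation=2)
cv2.imwrite("pics/a4.png",o[:,:,::-1])
```

```text
t 6.85 pos [ 0.53   0.242 -0.006] turn shares [0.008 0.    0.   ] shift shares [ 0.006  0.003 -1.166] F [-0.053 -0.804 -0.197] w 0.005519364787496326 0.0 q [-0.741  0.669  0.12   1.766  0.17   0.861  0.838]
```

View pics/a4.png

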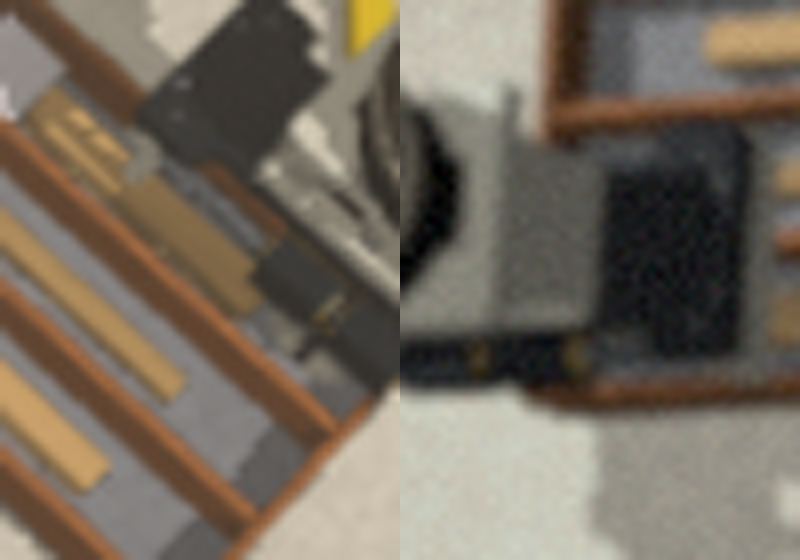

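Request:
carry_out([
  [0,0,0,0.1,0,0,0],
  [0,0,0,0.08,0,0,0],
  [0,0,0,0,0,0,0],
])

```text
clock: 7.25
position: [0.5301, 0.2406, -0.0107]
ee_rot: [-0.045, 3.113, -0.39]
force: [0.2, 0.1, -0.4]
width: 0.001
gripper_force: 0.0
```

Request:
carry_out([
  [0,0,-0.25,0,0,0,0],
  [0,0,-0.25,0,0,0,0],
  [0,0,-0.25,0,0,0,0],
  [0,0,-0.25,0,0,0,0],
  [0,0,0,0,0,0,0],
])

```text
clock: 7.75
position: [0.5313, 0.2151, -0.0038]
ee_rot: [-0.043, 3.113, -0.39]
force: [0.2, -0.6, -0.1]
width: 0.001
gripper_force: 0.0
```

```bash
cat >> h.py <<'E'
def brush(T):  # tip s (lane coords) and lateral from dark-brown bristle mask + ferrule in top view, brush lane only
    h=cv2.cvtColor(T["pixels"],cv2.COLOR_RGB2HSV);m=cv2.inRange(h,(0,80,25),(14,255,105));m[:192]=0;m[206:]=0;m[:,:245]=0;m[:,320:]=0
    m=cv2.morphologyEx(m,cv2.MORPH_OPEN,np.ones((3,3)));k,l,st,ce=cv2.connectedComponentsWithStats(m)
    for j in range(1,k):
        if st[j,4]>40:print(st[j],"tip",lane(T,st[j,0]+st[j,2]-.5,ce[j,1],.015))
E
python3 - <<'E'
from h import *
from cell import arm
s=arm.observe();goto(s,O+f*.15-n*.03,R1);print("s",(s["position"]-O)@f,(s["position"]-O)@n)
brush(dict(np.load("top0.npz")));T=arm.get_image("top");brush(T)
E
```

```text
t 7.75 pos [ 0.531  0.215 -0.004] turn shares [ 0.008  0.005 -0.016] shift shares [ 0.02  -4.143  0.07 ] F [ 0.242 -0.609 -0.127] w 0.0009990099018690178 0.0 q [-0.71   0.65   0.125  1.8    0.179  0.84   0.864]
s 0.046419803832357664 -0.028170003891433867
[252 192  10  14 113] tip (array([ 0.215, -0.003]), array([0.532, 0.063, 0.08 ]))
[258 192  10  12 113] tip (array([ 0.231, -0.002]), array([0.533, 0.047, 0.084]))
```

Request:
carry_out([
  [0,0,-0.4,0,0,0,0],
  [0,0,-0.4,0,0,0,0],
  [0,0,-0.4,0,0,0,0],
  [0,0,-0.4,0,0,0,0],
  [0,0,-0.4,0,0,0,0],
  [0,0,-0.4,0,0,0,0],
  [0,0,-0.4,0,0,0,0],
  [0,0,-0.4,0,0,0,0],
])

```text
clock: 8.6
position: [0.5333, 0.1384, 0.0157]
ee_rot: [-0.045, 3.113, -0.389]
force: [-0.4, 2.8, 0.7]
width: 0.003
gripper_force: 1.3
```

Request:
carry_out([
  [0,0,-0.4,0,0,0,0],
  [0,0,0,0,0,0,0],
])

```text
clock: 8.8
position: [0.5337, 0.1273, 0.0184]
ee_rot: [-0.042, 3.113, -0.391]
force: [0.5, 0.2, 0.3]
width: 0.005
gripper_force: 0.0
```

Run:
```python
from h import *
from cell import arm
s=arm.observe();goto(s,O+f*.152-n*.028,R1);print("s",(s["position"]-O)@f,(s["position"]-O)@n)
T=arm.get_image("top");brush(T);np.savez("top3.npz",**T);S=arm.get_image("scene");np.savez("scene3.npz",**S)
o=np.zeros((540,800,3),np.uint8);o[:240]=cv2.resize(T["pixels"][180:216,220:340],(800,240),interpolation=2);o[240:,:400]=cv2.resize(S["pixels"][220:280,290:370],(400,300),interpolation=2)
cv2.imwrite("pics/a5.png",o[:,:,::-1])
```

```text
t 8.8 pos [0.534 0.127 0.018] turn shares [ 0.004  0.003 -0.021] shift shares [ 0.021 -0.6   -0.014] F [0.505 0.232 0.344] w 0.004932575440653359 0.0 q [-0.598  0.574  0.141  1.886  0.207  0.806  0.971]
s 0.13701587716698313 -0.02834178549374998
[292 192   9   9  71] tip (array([ 0.319, -0.004]), array([ 0.534, -0.038,  0.105]))
```

View pics/a5.png

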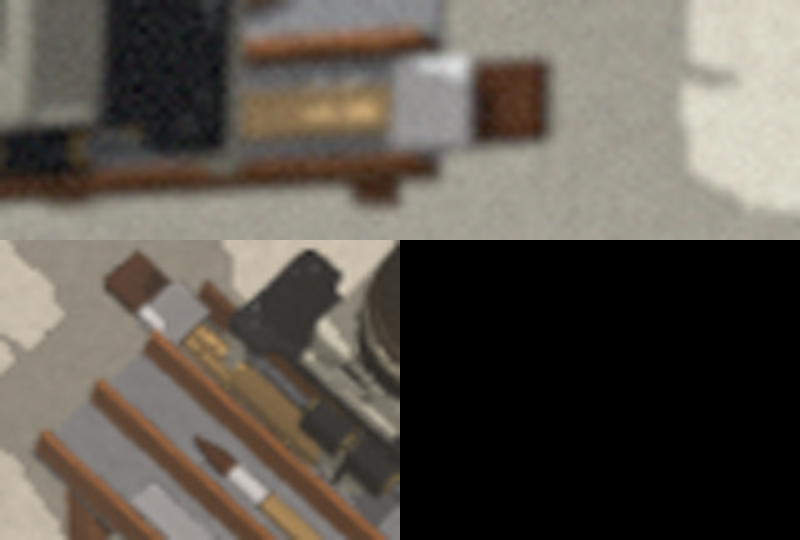

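Run:
```python
from h import *
T=dict(np.load("top3.npz"));np.set_printoptions(precision=4)
q=lambda X,Y:(220+(X+.5)/6.667-.5,180+(Y+.5)/6.667-.5)
for nm,p,h in(("tip",(547,100),.015),("shoulder",(390,108),.015),("wall lo",(437,166),.024),("wall hi",(437,36),.024)):print(nm,*lane(T,*q(*p),h))
```

```text
tip [ 0.3215 -0.0006] [ 0.5374 -0.0406  0.1061]
shoulder [ 0.2593 -0.0003] [0.5359 0.0195 0.0907]
wall lo [ 0.2818 -0.0259] [ 0.511  -0.0007  0.105 ]
wall hi [0.2806 0.0243] [0.5611 0.0019 0.1047]
```

Run:
```python
from h import *
np.set_printoptions(precision=4,suppress=True)
for nm in("top0","top3"):
    T=dict(np.load(nm+".npz"));C=cloud(T);z=C[...,2]
    for lo,hi in((158,164),(176,182),(194,200)):
        r=[]
        for v in range(lo,hi):
            u=np.arange(276,296);on=np.nonzero(z[v,276:296]>.045)[0]
            if len(on):r.append(lane(T,276+on.max()+.5,v,0)[0])
        print(nm,lo,np.array(r)[:,0])
    # floor plane fit check: heights over my lane plane
    m=np.zeros((400,640),bool);m[176:179,268:282]=1;m[160:163,268:282]=1;X=C[m]-O;print("floor h",np.median(X@n))
S=dict(np.load("scene0.npz"));C=cloud(S)-O
# scene: open end depth edge
x=np.cross(n,f);s_,l,h=C@f,C@x,C@n
for a,b in((-.015,.015),(.033,.063),(.081,.111)):
    m=(l>a)&(l<b)&(np.abs(h)<.008)&(s_>.2)&(s_<.32);print("scene floor s max",np.sort(s_[m])[-6:],np.median(h[m]))
    m=(l>a)&(l<b)&(np.abs(h)<.006)&(s_<.05)&(s_>-.05);print("low",np.sort(s_[m])[:5])
```

```text
top0 158 [0.2743 0.2743 0.2744 0.2745 0.2745 0.2746]
top0 176 [0.2727 0.2727 0.2728 0.2729 0.2729 0.273 ]
top0 194 [0.2738 0.2739 0.2739 0.274  0.2741 0.2741]
floor h 0.001582062271221163
top3 158 [0.2743 0.2743 0.2744 0.2745 0.2745 0.2746]
top3 176 [0.2727 0.2727 0.2728 0.2729 0.2729 0.273 ]
top3 194 [0.3006 0.3006 0.3007 0.3007 0.3008 0.3008]
floor h 0.0013871762246022061
scene floor s max [0.2694 0.2706 0.2711 0.2712 0.2714 0.2724] 0.0019411056243293838
low [-0.0499 -0.0494 -0.0492 -0.0489 -0.0487]
scene floor s max [0.2695 0.2706 0.2709 0.2711 0.2715 0.272 ] 0.0018551153673360514
low [-0.0499 -0.0494 -0.0491 -0.0491 -0.0483]
scene floor s max [0.2689 0.269  0.269  0.2696 0.27   0.2718] 0.0022155185809400943
low [-0.0497 -0.0496 -0.0489 -0.0487 -0.0484]
```

Request:
carry_out([
  [0,0,-0.25,0,0,0,0],
  [0,0,-0.25,0,0,0,0],
  [0,0,-0.18,0,0,0,0],
  [0,0,0,0,0,0,0],
])

```text
clock: 9.3
position: [0.534, 0.1118, 0.0223]
ee_rot: [-0.043, 3.113, -0.39]
force: [-0.4, -0.1, 0.6]
width: 0.004
gripper_force: 0.0
```

Request:
carry_out([
  [0,0,0.2,0,0,0,0],
  [0,0,0.4,0,0,0,0],
  [0,0,0,0,0,0,0],
])

```text
clock: 9.6
position: [0.5333, 0.13, 0.0178]
ee_rot: [-0.049, 3.113, -0.387]
force: [-0.4, 0.6, 0.3]
width: 0.004
gripper_force: 0.0
```

Run:
```python
from h import *
from cell import arm
s=arm.observe();goto(s,O+f*.152-n*.028,R1)
T=arm.get_image("top");brush(T);np.savez("top4.npz",**T);C=cloud(T);z=C[...,2]
for v in range(194,202,2):
    on=np.nonzero(z[v,276:330]>.045)[0];print(lane(T,276+on.max()+.5,v,.015)[0])
g=T["pixels"][190:204,270:315].astype(int);print(g[5:10].mean(0).round().astype(int).tolist())
```

```text
t 9.6 pos [0.533 0.13  0.018] turn shares [0.025 0.008 0.026] shift shares [ 0.01  -0.711 -0.012] F [-0.394  0.554  0.276] w 0.0036326390833021304 0.0 q [-0.599  0.574  0.138  1.886  0.206  0.805  0.972]
[298 192  10   8  80] tip (array([ 0.337, -0.004]), array([ 0.535, -0.056,  0.11 ]))
[ 0.339 -0.   ]
[ 0.337 -0.005]
[ 0.337 -0.01 ]
[ 0.337 -0.015]
[[148, 124, 89], [147, 122, 86], [149, 125, 89], [156, 130, 93], [161, 135, 97], [159, 133, 96], [145, 120, 86], [134, 111, 80], [129, 108, 78], [129, 108, 78], [128, 107, 78], [126, 105, 76], [125, 105, 76], [127, 106, 81], [128, 117, 101], [138, 132, 128], [147, 144, 144], [148, 146, 145], [150, 148, 147], [150, 147, 146], [149, 147, 146], [151, 148, 147], [166, 164, 163], [192, 194, 195], [213, 217, 217], [199, 201, 200], [151, 147, 146], [101, 87, 82], [79, 54, 40], [78, 48, 33], [79, 52, 36], [75, 47, 32], [80, 50, 35], [82, 51, 36], [85, 54, 37], [82, 51, 34], [77, 48, 33], [72, 55, 45], [100, 92, 84], [136, 132, 120], [155, 151, 141], [158, 154, 143], [159, 155, 143], [160, 157, 144], [161, 157, 144]]
```

Request:
carry_out([
  [0,0,-0.4,0,0,0,0],
  [0,0,-0.2,0,0,0,0],
  [0,0,-0.12,0,0,0,0],
  [0,0,0,0,0,0,0],
])

```text
clock: 10.05
position: [0.5342, 0.109, 0.0232]
ee_rot: [-0.043, 3.113, -0.389]
force: [0.4, 0.5, -0.5]
width: 0.006
gripper_force: 0.0
```

Request:
carry_out([
  [0,0,0.2,0,0,0,0],
  [0,0,0.4,0,0,0,0],
  [0,0,0,-0.5,0,0,0],
  [0,0,0,-1,0,0,0],
  [0,0,0,-1,0,0,0],
  [0,0,0,-1,0,0,0],
  [0,0,0,-1,0,0,0],
  [0,0,0,-1,0,0,0],
])

```text
clock: 10.85
position: [0.5324, 0.1593, 0.1543]
ee_rot: [-0.047, 3.113, -0.388]
force: [0.2, 0.6, 0.5]
width: 0.007
gripper_force: 0.0
```

Request:
carry_out([
  [0.8,0,0,0,0,0,0],
  [0.8,0,0,0,0,0,0],
  [0.8,0,0,0,0,0,0],
  [0.8,0,0,0,0,0,0],
  [0.8,0,0,0,0,0,0],
  [0.8,0,0,0,0,0,0],
])

```text
clock: 11.45
position: [0.5324, 0.1582, 0.152]
ee_rot: [-0.045, 3.114, -0.39]
force: [-0.7, 0.8, 0.1]
width: 0.478
gripper_force: 0.0
```

```bash
cat >> h.py <<'E'
def fingers(B,A,s,hmax=.09,lim=.08):  # changed-depth points in tool coords (x,y,height above TCP)
    R=Ro.from_rotvec(s["ee_rot"]).as_matrix();L=(cloud(B)-s["position"])@R
    m=(A["range_z"]-B["range_z"]>.012)&(B["range_z"]>0)&(np.abs(L[...,0])<.03)&(np.abs(L[...,1])<lim)&(L[...,2]>-hmax)
    L=L[m];L[:,2]*=-1;return L[L[:,2].argsort()]
E
python3 - <<'E'
from h import *
from cell import arm
s=arm.observe();ty2=np.cross(n,f);tz=-n;best=None
for sg in(1,-1):
    y=sg*ty2;R2=Ro.from_matrix(np.c_[np.cross(y,tz),y,tz]);goto(s,O+f*.306+n*.05,R2)
T=arm.get_image("top");brush(T);np.savez("top5.npz",**T)
S=arm.get_image("scene");np.savez("scene5.npz",**S)
L=fingers(S,dict(np.load("scene0.npz")),s);print(len(L));print(L[:20])
C=cloud(T);z=C[...,2]
for v in range(194,202,2):
    on=np.nonzero(z[v,276:330]>.045)[0];print(lane(T,276+on.max()+.5,v,.015)[0])
g=T["pixels"][190:204,270:315].astype(int);print(g[5:10].mean(0).round().astype(int)[10:18].tolist())
E
```

```text
t 11.45 pos [0.532 0.158 0.152] turn shares [ 0.004 -0.008 15.708] shift shares [ 0.004 -6.637  2.341] F [-0.68   0.771  0.1  ] w 0.4777750705313251 0.0 q [-0.642  0.423  0.136  1.737  0.183  1.11   0.993]
t 11.45 pos [0.532 0.158 0.152] turn shares [  0.008   0.004 -15.708] shift shares [ 0.004 -6.637  2.341] F [-0.68   0.771  0.1  ] w 0.4777750705313251 0.0 q [-0.642  0.423  0.136  1.737  0.183  1.11   0.993]
[299 192  10   8  80] tip (array([ 0.339, -0.004]), array([ 0.535, -0.058,  0.11 ]))
96
[[-0.009 -0.079 -0.094]
 [ 0.    -0.079 -0.094]
 [-0.008 -0.073 -0.093]
 [-0.001 -0.075 -0.093]
 [-0.013 -0.077 -0.092]
 [-0.004 -0.072 -0.091]
 [-0.008 -0.077 -0.091]
 [-0.002 -0.07  -0.091]
 [ 0.001 -0.073 -0.091]
 [ 0.005 -0.073 -0.09 ]
 [ 0.005 -0.077 -0.09 ]
 [ 0.    -0.077 -0.089]
 [ 0.002 -0.074 -0.089]
 [-0.008 -0.074 -0.087]
 [-0.011 -0.029 -0.082]
 [ 0.021 -0.054 -0.077]
 [-0.008 -0.025  0.032]
 [-0.007 -0.023  0.034]
 [-0.007 -0.027  0.035]
 [ 0.005 -0.023  0.036]]
[ 0.342 -0.   ]
[ 0.342 -0.005]
[ 0.342 -0.01 ]
[ 0.342 -0.016]
[[175, 145, 105], [174, 145, 104], [171, 143, 103], [171, 142, 102], [165, 140, 103], [167, 152, 134], [188, 187, 181], [210, 213, 213]]
```

Request:
carry_out([
  [0.75,0,-0.98,0,0,0,0],
  [0.75,0,-0.98,0,0,0,0],
  [0.75,0,-0.98,0,0,0,0],
  [0.75,0,-0.98,0,0,0,0],
  [0.75,0,-0.98,0,0,0,0],
  [0.75,0,-0.98,0,0,0,0],
  [0.75,0,-0.98,0,0,0,0],
])

```text
clock: 12.25
position: [0.5373, -0.0088, 0.1949]
ee_rot: [-0.045, 3.113, -0.389]
force: [0.7, -0.9, -0.2]
width: 0.748
gripper_force: 0.0
```

Request:
carry_out([
  [0.75,0,0,0,0,0,0.98],
  [0.75,0,0,0,0,0,0.98],
  [0.75,0,0,0,0,0,0.98],
  [0.75,0,0,0,0,0,0.98],
  [0.75,0,0,0,0,0,0.98],
  [0.75,0,0,0,0,0,0.98],
  [0.75,0,0,0,0,0,0.98],
  [0.75,0,0,0,0,0,0.98],
])

```text
clock: 13.05
position: [0.5374, -0.0078, 0.1946]
ee_rot: [1.12, 2.808, -0.346]
force: [-0.7, -0.3, -0.1]
width: 0.752
gripper_force: 0.0
```

Request:
carry_out([
  [0.75,0,0,0,0,0,0.98],
  [0.75,0,0,0,0,0,0.98],
  [0.75,0,0,0,0,0,0.98],
  [0.75,0,0,0,0,0,0.98],
  [0.75,0,0,0,0,0,0.98],
  [0.75,0,0,0,0,0,0.98],
  [0.75,0,0,0,0,0,0.98],
  [0.75,0,0,0,0,0,0.98],
])

```text
clock: 13.85
position: [0.5373, -0.0078, 0.1946]
ee_rot: [2.058, 2.116, -0.256]
force: [-0.1, 0.0, 0.3]
width: 0.75
gripper_force: 0.0
```

Request:
carry_out([
  [0.75,0,0,0,0,0,0.03],
  [0.75,0,0,0,0,0,0],
  [0.75,0,0,0,0,0,0],
])

```text
clock: 14.15
position: [0.5374, -0.0078, 0.1946]
ee_rot: [2.055, 2.12, -0.257]
force: [0.8, 0.4, 0.1]
width: 0.751
gripper_force: 0.0
```

```bash
cat >> h.py <<'E'
ty=np.cross(n,f);R2=Ro.from_matrix(np.c_[np.cross(ty,tz),ty,tz])
E
python3 - <<'E'
from h import *
from cell import arm
s=arm.observe();goto(s,O+f*.312-n*.0435,R2)
S=arm.get_image("scene");T=arm.get_image("top")
for I,nm in((S,"scene"),(T,"top")):
    L=fingers(I,dict(np.load(nm+"0.npz")),s,.075);L=L[L[:,2]>.01];print(nm,len(L));print(L[:12])
brush(T)
E
```

```text
t 14.15 pos [ 0.537 -0.008  0.195] turn shares [ 0.006 -0.013  0.021] shift shares [-0.026 -0.017  6.098] F [0.771 0.393 0.052] w 0.7512556125432862 0.0 q [-0.658  0.324  0.51   1.82   0.103  1.073 -0.187]
scene 11
[[ 0.003 -0.038  0.037]
 [-0.008 -0.035  0.043]
 [ 0.005 -0.037  0.046]
 [ 0.009 -0.035  0.052]
 [ 0.008 -0.035  0.056]
 [ 0.01  -0.036  0.058]
 [ 0.012 -0.035  0.066]
 [ 0.011 -0.04   0.066]
 [ 0.013 -0.041  0.072]
 [ 0.012 -0.05   0.073]
 [ 0.013 -0.045  0.073]]
top 35
[[-0.009  0.038  0.033]
 [-0.003  0.033  0.037]
 [-0.008  0.035  0.037]
 [ 0.009  0.034  0.038]
 [ 0.007  0.035  0.042]
 [-0.007  0.034  0.042]
 [-0.009  0.045  0.043]
 [-0.01   0.038  0.043]
 [-0.01   0.04   0.044]
 [-0.005  0.033  0.044]
 [-0.01   0.042  0.045]
 [-0.011  0.035  0.045]]
[299 192  10   8  79] tip (array([ 0.339, -0.004]), array([ 0.535, -0.058,  0.11 ]))
```

Request:
carry_out([
  [0.75,0,0,1,0,0,0],
  [0.75,0,0,1,0,0,0],
  [0.75,0,0,1,0,0,0],
  [0.75,0,0,1,0,0,0],
  [0.75,0,0,1,0,0,0],
  [0.75,0,0,0.6,0,0,0],
  [0.75,0,0,0.5,0,0,0],
  [0.75,0,0,0,0,0,0],
])

```text
clock: 15.05
position: [0.5376, -0.0459, 0.0457]
ee_rot: [2.057, 2.118, -0.26]
force: [0.0, -0.5, -0.3]
width: 0.749
gripper_force: 0.0
```

Run:
```python
from h import *
from cell import arm
s=arm.observe();goto(s,O+f*.312-n*.0435,R2)
S=arm.get_image("scene");T=arm.get_image("top");np.savez("scene6.npz",**S);np.savez("top6.npz",**T)
o=np.zeros((400,800,3),np.uint8);o[:,:400]=cv2.resize(T["pixels"][170:220,270:320],(400,400),interpolation=2);o[:,400:]=cv2.resize(S["pixels"][210:270,290:350],(400,400),interpolation=2)
cv2.imwrite("pics/a6.png",o[:,:,::-1])
```

```text
t 15.05 pos [ 0.538 -0.046  0.046] turn shares [-0.018 -0.007  0.002] shift shares [-0.017  0.021 -0.053] F [ 0.015 -0.507 -0.306] w 0.7487151475392857 0.0 q [-0.538  0.515  0.467  1.985  0.037  0.715 -0.122]
```

View pics/a6.png

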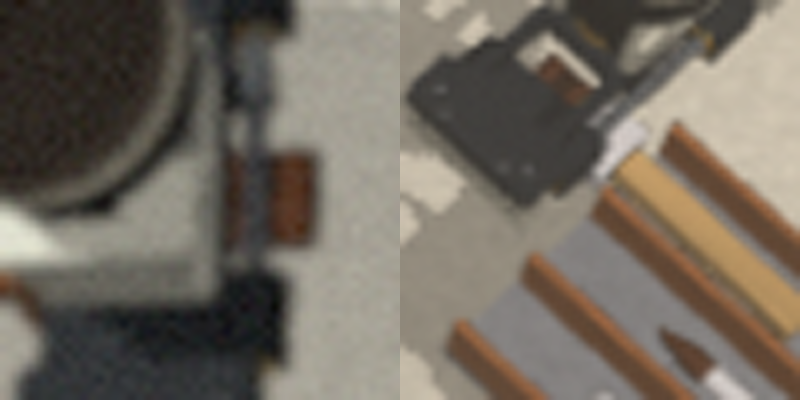

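The head lies between the fingers (top crop, bristles at (275,200); finger blocks above and below). I close and lift along the lane normal.

Request:
carry_out([
  [0.1,0,0,0,0,0,0],
  [0.1,0,0,0,0,0,0],
  [0.1,0,0,0,0,0,0],
  [0.1,0,0,0,0,0,0],
  [0.1,0,0,0,0,0,0],
  [0.1,0,0,0,0,0,0],
], squeeze=35)

```text
clock: 15.75
position: [0.5386, -0.0452, 0.0469]
ee_rot: [2.057, 2.117, -0.256]
force: [0.7, 1.0, 1.2]
width: 0.367
gripper_force: 35.0
```

Request:
carry_out([
  [0.1,0,0,0,0,0,0],
  [0.1,0,0,-0.3,0,0,0],
  [0.1,0,0,-0.6,0,0,0],
  [0.1,0,0,-1,0,0,0],
  [0.1,0,0,-1,0,0,0],
  [0.1,0,0,-1,0,0,0],
  [0.1,0,0,-1,0,0,0],
  [0.1,0,0,-1,0,0,0],
])

```text
clock: 16.55
position: [0.5371, -0.0088, 0.1911]
ee_rot: [2.057, 2.117, -0.257]
force: [0.1, -0.5, -1.3]
width: 0.361
gripper_force: 35.0
```

Run:
```python
from h import *
from cell import arm
s=arm.observe();goto(s,O+f*.312-n*.0435,R2)
S=arm.get_image("scene");h=cv2.cvtColor(S["pixels"],cv2.COLOR_RGB2HSV);C=cloud(S)
m=cv2.inRange(h,(8,60,90),(25,255,255))>0
L=(C-s["position"])@Ro.from_rotvec(s["ee_rot"]).as_matrix()
k=m&(np.abs(L[...,1])<.03)&(L[...,0]>.03)&(L[...,0]<.18)&(np.abs(L[...,2]+.052)<.06);X=L[k];print(len(X),np.median(X,0),X.min(0),X.max(0),np.polyfit(X[:,0],X[:,2],1))
```

```text
t 16.55 pos [ 0.537 -0.009  0.191] turn shares [ 0.003 -0.013 -0.003] shift shares [-0.021 -0.     5.952] F [ 0.107 -0.47  -1.326] w 0.36125909420640745 34.994181990623474 q [-0.66   0.328  0.516  1.826  0.099  1.064 -0.185]
295 [ 0.09   0.004 -0.058] [ 0.033 -0.008 -0.065] [ 0.144  0.016 -0.043] [ 0.011 -0.058]
```

Request:
carry_out([
  [0.1,-1,0,-0.15,0,0,0],
  [0.1,-1,0,-0.15,0,0,0],
  [0.1,-1,0,-0.15,0,0,0],
  [0.1,-1,0,-0.15,0,0,0],
  [0.1,-1,0,-0.15,0,0,0],
  [0.1,-1,0,-0.15,0,0,0],
  [0.1,-1,0,-0.15,0,0,0],
  [0.1,-1,0,-0.15,0,0,0],
])

```text
clock: 17.4
position: [0.5423, -0.1963, 0.2686]
ee_rot: [2.057, 2.117, -0.257]
force: [0.4, 0.1, 0.1]
width: 0.369
gripper_force: 35.0
```

Request:
carry_out([
  [0.1,-0.5,0,0,0,0,0],
  [0.1,0,0,0,0,-0.9,0],
  [0.1,0,0,0,0,-0.9,0],
  [0.1,0,0,0,0,-0.9,0],
  [0.1,0,0,0,0,-0.9,0],
  [0.1,0,0,0,0,-0.9,0],
  [0.1,0,0,0,0,0,0],
])

```text
clock: 18.1
position: [0.5434, -0.2033, 0.2688]
ee_rot: [1.779, 1.846, -0.653]
force: [0.8, 0.9, -1.7]
width: 0.361
gripper_force: 35.0
```

```bash
cat >> h.py <<'E'
def place(th=75,off=.014,zb=.012,c=(.551,-.2945)):
    th=np.radians(th);k=np.array([0,0,1.]);tz=d*np.sin(th)-k*np.cos(th);tx=-d*np.cos(th)-k*np.sin(th);R=Ro.from_matrix(np.c_[tx,np.cross(tz,tx),tz])
    B=np.r_[c,zb]-d*off;return B-tx*.143+tz*.0505,R
E
python3 - <<'E'
from h import *
from cell import arm
s=arm.observe();p,R=place(zb=.135);print(p);goto(s,p,R)
E
```

```text
[ 0.55308192 -0.36626166  0.26005703]
t 18.1 pos [ 0.543 -0.203  0.269] turn shares [ 0.037 -6.09   0.07 ] shift shares [-4.768  0.155  4.472] F [ 0.791  0.876 -1.697] w 0.36100585708208704 34.99290704727173 q [-0.708  0.348  0.666  1.849  0.549  1.111 -0.304]
```

Request:
carry_out([
  [0.1,0,0,0,0,-0.9,0],
  [0.1,0,0,0,0,-0.9,0],
  [0.1,0,0,0,0,-0.9,0],
  [0.1,0,0,0,0,-0.9,0],
  [0.1,0,0,0,0,-0.9,0],
  [0.1,0,0,0,0,-0.9,0],
  [0.1,0,0,0,0,-0.69,0],
  [0.1,0,0,0,0,0,0],
])

```text
clock: 18.9
position: [0.5431, -0.2067, 0.2692]
ee_rot: [1.374, 1.419, -1.058]
force: [0.6, -0.4, -0.6]
width: 0.363
gripper_force: 35.0
```

Run:
```python
from h import *
from cell import arm
s=arm.observe();p,R=place(zb=.135);print(p);goto(s,p,R)
```

```text
[ 0.55308192 -0.36626166  0.26005703]
t 18.9 pos [ 0.543 -0.207  0.269] turn shares [-0.006 -0.008  0.037] shift shares [-1.307  0.215  6.268] F [ 0.556 -0.436 -0.639] w 0.3625114658378698 34.9915337562561 q [-0.935  0.739  0.755  1.977  0.864  1.167 -0.802]
```

Request:
carry_out([
  [0.1,-0.4,0.1,0.6,0,0,0],
  [0.1,-0.4,0.1,0.9,0,0,0],
  [0.1,-0.3,0,0.9,0,0,0],
  [0.1,-0.2,0,0.9,0,0,0],
  [0.1,0,0,0.9,0,0,0],
  [0.1,0,0,0.9,0,0,0],
  [0.1,0,0,0.8,0,0,0],
  [0.1,0,0,0.37,0,0,0],
])

```text
clock: 19.7
position: [0.5507, -0.371, 0.2633]
ee_rot: [1.383, 1.412, -1.054]
force: [0.2, 0.3, -0.4]
width: 0.36
gripper_force: 35.0
```

Request:
carry_out([
  [0.1,0,0,0,0,0,0],
  [0.1,0,0,0,0,0,0],
])

```text
clock: 19.9
position: [0.5528, -0.3672, 0.2623]
ee_rot: [1.378, 1.416, -1.053]
force: [1.6, -0.7, -1.3]
width: 0.365
gripper_force: 35.0
```

Run:
```python
from h import *
from cell import arm
s=arm.observe();p,R=place(zb=.135);goto(s,p,R)
S=arm.get_image("scene");T=arm.get_image("top");np.savez("scene7.npz",**S)
for I in(S,T):
    h=cv2.cvtColor(I["pixels"],cv2.COLOR_RGB2HSV);C=cloud(I);m=cv2.inRange(h,(8,60,60),(28,255,255))>0
    L=(C-s["position"])@Ro.from_rotvec(s["ee_rot"]).as_matrix()
    k=m&(np.abs(L[...,1])<.03)&(L[...,0]>.03)&(L[...,0]<.18)&(np.abs(L[...,2]+.052)<.05);X=L[k];print(len(X))
    if len(X):
        print(np.median(X,0),X.min(0),X.max(0),np.polyfit(X[:,0],X[:,2],1));Y=C[k];print(Y[Y[:,2].argsort()][:4])
o=np.zeros((500,800,3),np.uint8);o[:,:400]=cv2.resize(S["pixels"][130:255,200:300],(400,500),interpolation=2);o[:400,400:]=cv2.resize(T["pixels"][130:230,360:460],(400,400),interpolation=2)
cv2.imwrite("pics/a7.png",o[:,:,::-1])
```

```text
t 19.9 pos [ 0.553 -0.367  0.262] turn shares [-0.002 -0.025 -0.02 ] shift shares [ 0.095  0.011 -0.014] F [ 1.602 -0.697 -1.291] w 0.36510085119976166 34.99134063720703 q [-0.702  0.761  0.834  2.036  1.087  0.906 -0.867]
81
[ 0.115  0.004 -0.059] [ 0.089 -0.009 -0.068] [ 0.14   0.012 -0.048] [ 0.058 -0.066]
[[ 0.56  -0.278  0.141]
 [ 0.56  -0.282  0.143]
 [ 0.552 -0.272  0.144]
 [ 0.558 -0.271  0.145]]
12
[ 0.043  0.002 -0.062] [ 0.035 -0.002 -0.063] [ 0.056  0.005 -0.06 ] [ 0.032 -0.063]
[[ 0.554 -0.293  0.224]
 [ 0.556 -0.293  0.225]
 [ 0.553 -0.295  0.227]
 [ 0.555 -0.295  0.227]]
```

View pics/a7.png

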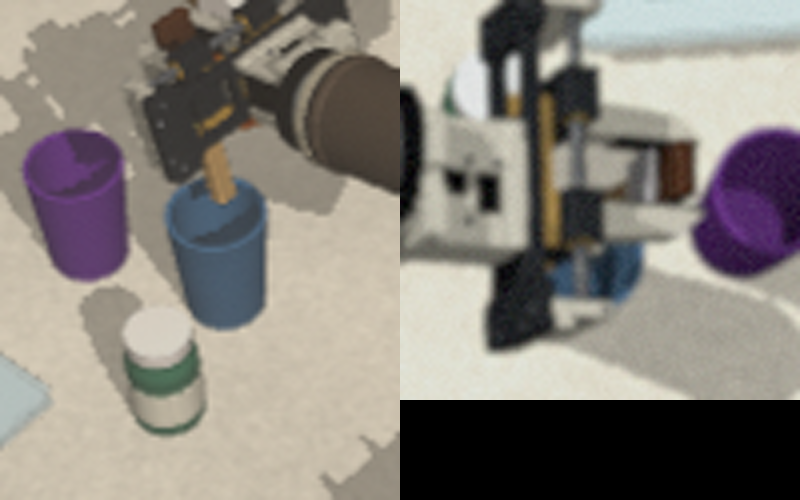

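Request:
carry_out([
  [0.1,0.6,0,0.16,0,0,0],
  [0.1,0.6,0,0.16,0,0,0],
  [0.1,0.6,0,0.16,0,0,0],
  [0.1,0.6,0,0.16,0,0,0],
  [0.1,0.6,0,0.16,0,0,0],
  [0.1,0.6,0,0.16,0,0,0],
  [0.1,0,0,0,0,0,0],
])

```text
clock: 20.7
position: [0.5529, -0.3661, 0.1664]
ee_rot: [1.374, 1.419, -1.055]
force: [-0.1, 0.4, -0.7]
width: 0.362
gripper_force: 35.0
```

Request:
carry_out([
  [0.1,0.4,0,0.11,0,0,0],
  [0.1,0.3,0,0.08,0,0,0],
  [0.1,0.3,0,0.08,0,0,0],
  [0.1,0,0,0,0,0,0],
  [0.1,0,0,0,0,0,0],
])

```text
clock: 21.2
position: [0.5528, -0.367, 0.1429]
ee_rot: [1.376, 1.416, -1.054]
force: [-0.2, -0.2, -0.6]
width: 0.364
gripper_force: 35.0
```

Run:
```python
from h import *
from cell import arm
s=arm.observe();p,R=place();goto(s,p,R)
```

```text
t 21.2 pos [ 0.553 -0.367  0.143] turn shares [ 0.    -0.009 -0.004] shift shares [0.233 0.01  0.033] F [-0.163 -0.204 -0.567] w 0.3638658360184876 34.99122619628906 q [-0.655  0.993  0.761  2.053  1.094  0.789 -1.092]
```

Request:
carry_out([
  [0.1,0.15,0,0.04,0,0,0],
  [0.1,0.1,0,0.02,0,0,0],
  [0.1,0,0,0,0,0,0],
])

```text
clock: 21.5
position: [0.5529, -0.3666, 0.136]
ee_rot: [1.376, 1.416, -1.054]
force: [-0.3, 0.6, -0.8]
width: 0.365
gripper_force: 35.0
```

Request:
carry_out([
  [0.45,0,0,0,0,0,0],
  [0.5,0,0,0,0,0,0],
  [0.6,0,0,0,0,0,0],
  [0.7,0,0,0,0,0,0],
  [0.7,0,0,0,0,0,0],
  [0.7,0,0,0,0,0,0],
  [0.7,0,0,0,0,0,0],
  [0.7,0,0,0,0,0,0],
])

```text
clock: 22.3
position: [0.5529, -0.3667, 0.1363]
ee_rot: [1.376, 1.416, -1.054]
force: [-0.2, -0.1, -0.3]
width: 0.701
gripper_force: 0.0
```

Request:
carry_out([
  [0.7,0,0,-0.2,0,0,0],
  [0.7,0,0,-0.5,0,0,0],
  [0.7,0,0,-0.7,0,0,0],
  [0.7,0,0,-0.8,0,0,0],
  [0.7,0,0,-0.8,0,0,0],
  [0.7,-0.2,0,-0.8,0,0,0],
  [0.7,-0.3,0,-0.8,0,0,0],
  [0.7,-0.3,0,-0.6,0,0,0],
])

```text
clock: 23.1
position: [0.5498, -0.2434, 0.1897]
ee_rot: [1.375, 1.419, -1.052]
force: [0.3, 0.4, 0.5]
width: 0.7
gripper_force: 0.0
```

Run:
```python
from h import *
from cell import arm
s=arm.observe();p,R=place();goto(s,p,R)
S=arm.get_image("scene");T=arm.get_image("top")
o=np.zeros((600,800,3),np.uint8);o[:,:400]=cv2.resize(S["pixels"][120:300,190:310],(400,600),interpolation=2);o[:400,400:]=cv2.resize(T["pixels"][100:300,260:460],(400,400),interpolation=2)
cv2.imwrite("pics/a8.png",o[:,:,::-1])
```

```text
t 23.1 pos [ 0.55  -0.243  0.19 ] turn shares [ 0.023 -0.028  0.003] shift shares [ 0.746 -0.022  5.296] F [0.292 0.358 0.487] w 0.7003040648574632 0.0 q [-0.834  0.871  0.699  2.011  0.904  1.027 -0.944]
```

View pics/a8.png

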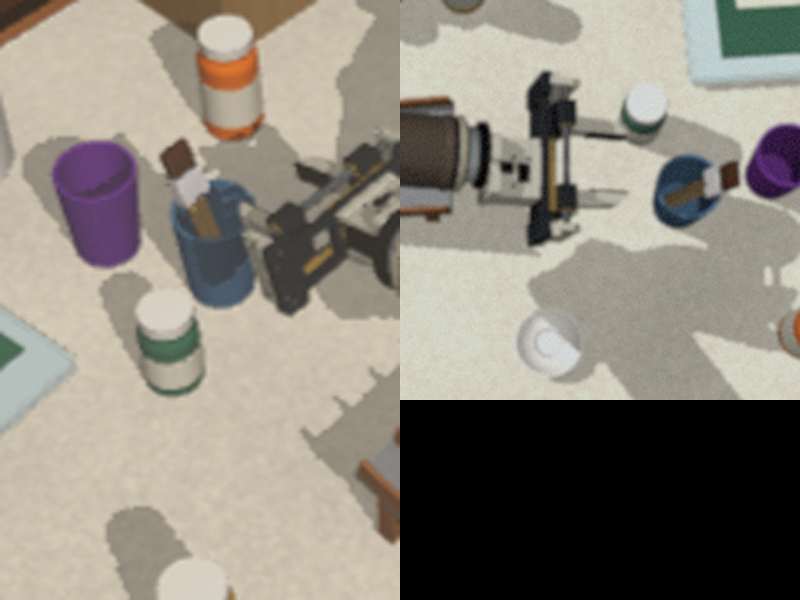

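The brush stands in the blue pot, leaning toward the purple one (top crop (700,185)). The pot and jars are upright. I raise the arm clear, check the other tools, then hand in.

Request:
carry_out([
  [0.7,-0.6,0,-0.4,0,0,0],
  [0.7,-0.6,0,-0.2,0,0,0],
  [0.7,-0.6,0,-0.2,0,0,0],
  [0.7,-0.6,0,-0.2,0,0,0],
  [0.7,-0.6,0,-0.2,0,0,0],
  [0.7,0,0,0,0,0,0],
  [0.7,0,0,0,0,0,0],
  [0.7,0,0,0,0,0,0],
])

```text
clock: 24.0
position: [0.5488, -0.2369, 0.2691]
ee_rot: [1.376, 1.417, -1.054]
force: [-0.8, -0.6, -0.6]
width: 0.697
gripper_force: 0.0
```

Run:
```python
from h import *
from cell import arm
s=arm.observe();print(s["clock"],s["position"],s["force"])
S=arm.get_image("scene");A=dict(np.load("scene0.npz"))
D=np.abs(S["pixels"].astype(int)-A["pixels"].astype(int)).sum(2)>90
print("changed px: other lanes",D[262:325,300:360].sum(),"pot",D[190:212,245:268].sum(),"near jar",D[208:238,232:250].sum(),"tall",D[125:160,250:270].sum())
print(arm.sign_off())
```

```text
24.0 [ 0.54884328 -0.23688761  0.26913161] [-0.76240856 -0.6009925  -0.55873067]
changed px: other lanes 40 pot 0 near jar 0 tall 181
the job is handed in; nothing more can be done
None
```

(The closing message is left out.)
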